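# Ultrasonic leak check along a sample chamber's lid joint

## Robot

A 6-joint arm with a two-finger parallel gripper is mounted at the origin on the work surface. World frame = base frame: x ahead of the robot, y to its left, z up, the work surface at z = 0. Lengths are in m, angles in degrees, forces in N, time in s.
With the tool pointing down it reaches from about 0.4 to 0.825 m from the base axis. Payload 7 kg.
Tool frame: the origin (TCP) lies at the very end of the fingers, on their centre line; the grasp point (between the pads) lies 19 mm behind it; x points along the fingers, y is the direction in which the jaws open and shut, and the axes are right-handed (so a half turn about x gives the same grasp; the last joint's range is limited). The gripper opens to 88 mm and grips with 3 to 60 N. Pads are 19 mm wide; open, the fingers measure 130 mm over their backs; the gripper's body (78 mm by 193 mm) begins 47 mm behind the grasp point.
Start: joints at [-48.524, 20.546, 0.682, 0, -70.136, -16.507], TCP at [0.285, -0.612, 0.227] pointing down, gripper open.
Joint ranges: [-176.03, 176.03], [-82.01, 121.73], [-58.28, 71.71], [-173.87, 95.51], [-174.79, -0.11], [-173.66, 173.66]. Speed limits (degrees/s): [136.94, 136.94, 172.46, 180, 180, 180].

## Interface

Orientations are given as [roll, pitch, yaw] about the fixed x, y, z axes, in that order (R = Rz(yaw) Ry(pitch) Rx(roll)).
In Python, from plant import monitor, eyes, ticket gives the robot as it stands. The module is installed in compiled form; this text tells all that it offers.
- The arm moves only by the shell command python3 -m crank 'ROWS'. ROWS is JSON, a list of rows, each an object with "linear": the shift along the world's x, y, z in units of 60 mm (1.0 is 60 mm), a list of three; "rot": the turn, a rotation vector about the world's x, y, z in units of 5 degrees (1.0 is 5 degrees), a list of three; "hand": the opening, from 0 (shut) to 1 (fully open). In form: [{"linear": [tx, ty, tz], "rot": [ax, ay, az], "hand": hand}, ...]. A call has 1 to 20 rows; each row shifts and turns the pose as measured when the row begins; what a row does not reach is not made up. A row lasts 1/8 s, in which the tool goes at most 62.5 mm and 10.7 degrees, less where a joint would pass 70% of its speed; a pose out of reach is approached as far as the arm can. A call is refused whole if a number of a shift passes 1 or a number of a turn 1, either way. A call with a gripper value outside its range is refused whole. The fingers move at their own pace and stop on an object; the grip force is fixed at half the most. Time passes only in rows, so rows that do not move let the fingers close. It gives the time, the measured TCP pose, the force and the opening at its end, in the units of the state.
- monitor.get_obs(): the state, without advancing time (a new reading comes with each control period).
- eyes.snapshot(name): name is "scene" or "top" or "wrist"; returns a dict with "image" (400x640x3 uint8, red, green, blue), "depth" (400x640 float32, m along the optical axis (not along the pixel's ray), 0 where there is no reading), "K" (3x3 intrinsics, pixels), "camera_from_world" (4x4, takes a point from world to camera coordinates); the wrist camera has in their place "hand_eye" (4x4, takes a point from camera to tool coordinates, whose origin is the TCP and whose axes are the tool frame's). Camera axes: x right, y up, looking along -z (the intrinsics and any distortion apply to the point x, -y, -z); pixel columns grow to the right and rows downward; lengths in m; the calibration is good to about 2 mm. A picture is of the moment at which its call begins: read the wrist's pose just before it.
- ticket.close_job(): hands the job in, once; it reports no verdict.
The state is a dict: "clock": time; "joint_pos": joint angles; "qvel": joint speeds; "tau": joint torques, N m; "tool_pos": TCP position; "orientation": TCP orientation; "force": force on the tool from outside, world axes, zero at the start; "moment": the same for the moment, N m; "opening": finger opening in m.
Only numpy, scipy, OpenCV 4.12 (cv2) and the standard library are available. Lean on these libraries where they do the work, as an engineer would, in place of code of your own. Each camera call takes 0.05 s, during which the arm holds its last target.

## Task

Press the button of the tone generator on the sample chamber's lid fully down and let it come up again. Then take the leak detector from its rest and check the lid joint on the side away from the hinges, from the end nearest the robot to the far end: tip pointed square at the joint and within about a finger's breadth of it, slowly, at some 3 cm a second, and without pushing the tip against the chamber. Finally lay the detector back in both forks of its rest, tip the same way as before, and leave everything else where it is.

Things in the scene. Friction and masses are not known exactly. Their poses are not given: they have to be found in the camera images.
- chamber: Sample chamber, fixed: dark box on feet, aluminium body flange and lid (both 200 mm along x, 144 along y, lid top 97 mm up, thumb screws to 112), 3 mm black gasket between. Hinges on the +y long side; dark window frame on the lid at x = -32 mm; brass stubs at the ends, x to +-112 mm, 45 mm up. Origin: underside centre, on the bench; x leads away from the robot. The -y side is the one to check.
- joint_mid (a point): Middle of the joint to check, on the flanges' outer face at the gasket's mid-height, 85.5 mm above the bench. x runs level along the straight joint to its far end, y into the chamber (outside is -y), z up. The face is flat, 200 mm long, from 74 to 97 mm high; below it the body stands 10 mm back.
- joint_near (a point): The joint's end nearest the robot: corner of the flanges, 100 mm from the middle (x = -100 mm).
- joint_far (a point): The joint's far end: the other corner, 100 mm from the middle (x = +100 mm).
- tone_button (a joint): Travel of the tone generator's push button: 0 m up, 0.006 m fully down. Springs back by itself; needs 1.5 N to start and 5 N to be fully down, pressed straight down.
- tone_button_top (a point): Centre of the button's flat top, 169 mm above the bench when up; the button is 28 mm across and stands 10 mm proud of a 44 mm collar, on top of the grey ribbed tone generator (50 mm round) screwed into the lid at chamber x = +56 mm, y = 0.
- rest: The detector's bench rest, fixed: black base 130 (x) by 90 by 10 mm, two V forks (90 degrees, 10 mm thick, mouth 40 mm wide, tips 70 mm up) at x = -46 and +46 mm, 82 mm free between them. Origin: underside centre, on the bench; x along the detector towards its tip, z up. Home in both forks, the detector's axis lies over this x axis, 70 mm above the bench.
- detector_grip (a point): Cordless leak detector, loose in the rest, 195 mm long, about 0.22 kg: grey round handle 28 mm across from x = -65 to +60 mm, black cone, 9 mm steel tube. This point: on its axis at the middle of the black grip band, near the balance point, 70 mm above the bench, mid-way between the forks (to 5 mm off along the axis). x along the axis towards the tip.
- detector_tip (a point): Centre of the detector's tip, the free end of the steel tube (10 mm across), on the axis 130 mm from the grip point; x points out of the tip.
- mouse: Bystander: black computer mouse, 108 x 60 x 34 mm, origin under its centre.
- sample_box: Bystander: clear closed plastic box, 114 x 84 x 38 mm, origin under its centre.
- tape_roll: Bystander: roll of clear tape lying flat, 90 mm across, 25 mm high, origin under its centre.
- screwdriver: Bystander: black-handled screwdriver, 170 mm long, lying on the bench.
- ballpoint: Bystander: red ballpoint pen, 142 mm long, 10 mm high, origin under its middle.
- drive: Bystander: black portable disk drive, 80 x 120 x 18 mm, origin under its centre.
Things that resemble listed ones, but are neither listed nor needed, are in the scene too. Leave any blue or red look-alike of the part that bears detector_grip alone.

How it is judged:
By the outcome, as a careful person would: the job done as asked, in the order asked, and still so for the second after the job is handed in, with the robot touching nothing.
It also fails if it takes over 72 s, if anything falls off the work surface, if the arm or the gripper's body presses on something with over 40 N, if the wrist force passes 120 N, or if a joint passes its speed limit or range.

## Working session

There is one attempt and no reset: what is moved stays moved. The work goes in short steps, Python scripts to look and compute and a shell command to move; the robot and the scene stay as the last step left them, time stands still between calls to the robot, and variables do not carry over. Pictures are saved under pics/ and viewed, and the job is handed in when it is done.

```bash
mkdir -p pics; python3 - <<'E'
from plant import monitor, eyes
import cv2
print(monitor.get_obs())
for n in("scene","top","wrist"):
    s=eyes.snapshot(n); cv2.imwrite(f"pics/{n}0.png",s["image"][:,:,::-1]); print(n,s["K"].round(1).tolist(), s.keys()); print(s.get("camera_from_world",s.get("hand_eye")).round(3).tolist())
E
```

```text
{'clock': 0.0, 'joint_pos': array([-4.85241533e+01,  2.05910796e+01,  6.34428171e-01, -1.86560605e-02,
       -7.01351937e+01, -1.65071178e+01]), 'qvel': array([ 0.05003868, -0.02994713, -0.0713253 , -0.06060313,  0.002159  ,
        0.02917628]), 'tau': array([-1.94136970e-03, -5.82721639e+01,  2.93046427e+01,  6.99693784e+00,
        6.68291192e-03, -1.76779972e-04]), 'tool_pos': array([ 0.28470511, -0.61149425,  0.22563627]), 'orientation': array([ 95.69796271,  89.90649486, 120.66033825]), 'force': array([-0.25314204,  0.39086769,  0.23668242]), 'moment': array([ 0.0149801 ,  0.01844692, -0.04645238]), 'opening': 0.08763731914231862}
scene [[378.8, 0.0, 315.5], [0.0, 378.8, 193.6], [0.0, 0.0, 1.0]] dict_keys(['image', 'depth', 'K', 'camera_from_world'])
[[0.703, 0.712, 0.004, -0.292], [-0.546, 0.535, 0.645, 0.192], [0.457, -0.455, 0.764, -1.327], [0.0, 0.0, 0.0, 1.0]]
top [[508.1, 0.0, 314.6], [0.0, 508.1, 197.1], [0.0, 0.0, 1.0]] dict_keys(['image', 'depth', 'K', 'camera_from_world'])
[[-0.015, -1.0, 0.006, -0.025], [0.996, -0.015, 0.087, -0.468], [-0.087, 0.007, 0.996, -1.517], [0.0, 0.0, 0.0, 1.0]]
wrist [[356.0, 0.0, 319.6], [0.0, 356.0, 201.4], [0.0, 0.0, 1.0]] dict_keys(['image', 'depth', 'K', 'hand_eye'])
[[0.001, 0.301, -0.954, -0.158], [1.0, -0.001, 0.001, 0.001], [-0.0, -0.954, -0.301, -0.083], [0.0, 0.0, 0.0, 1.0]]
```

View pics/scene0.png

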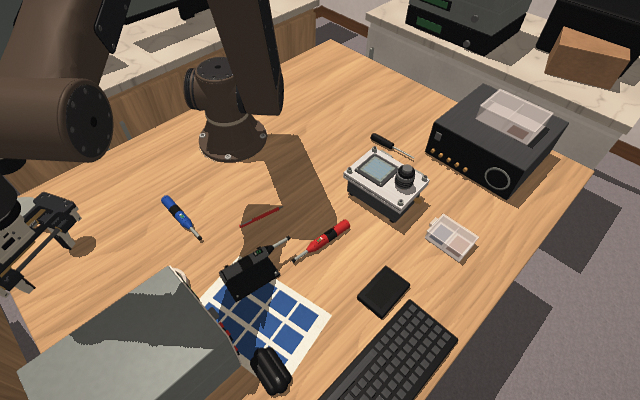

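View pics/top0.png

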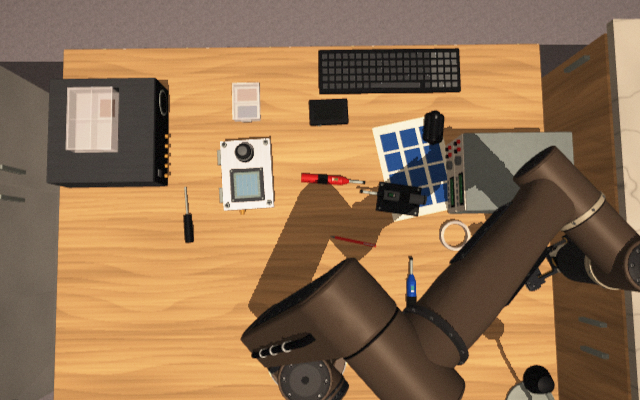

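View pics/wrist0.png

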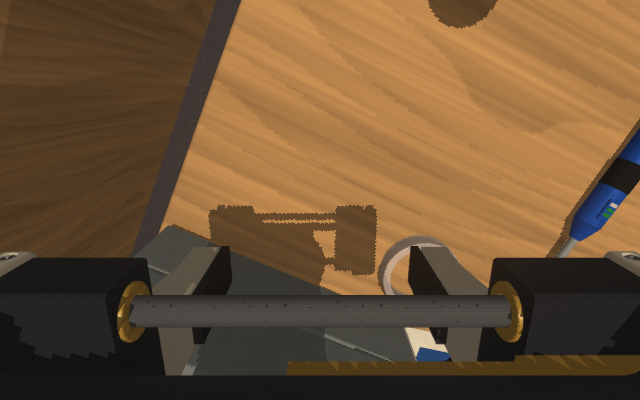

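The scene shows the chamber at scene (386,183) with its dark button at (405,173). The detector lies in its black rest at scene (255,265), top (400,197), with the tip to +y. Possible mix-ups: a red detector at top (325,179), a blue one at top (411,285), and the dark rest block at (400,197). I'll take close crops and measurements.

```bash
cat > h.py <<'E'
import numpy as np, cv2
from plant import monitor, eyes
from scipy.spatial.transform import Rotation as Rn
def pts(s, tool=None):
    d=s["depth"]; v,u=np.mgrid[0:d.shape[0],0:d.shape[1]]; K=s["K"]
    P=np.stack([(u-K[0,2])/K[0,0]*d,-(v-K[1,2])/K[1,1]*d,-d],-1)
    T=np.linalg.inv(s["camera_from_world"]) if tool is None else tool@s["hand_eye"]
    W=P@T[:3,:3].T+T[:3,3]; W[d==0]=np.nan
    return W
def ray(s,u,v,z,tool=None):
    K=s["K"]; r=np.array([(u-K[0,2])/K[0,0],-(v-K[1,2])/K[1,1],-1])
    T=np.linalg.inv(s["camera_from_world"]) if tool is None else tool@s["hand_eye"]
    r=T[:3,:3]@r; o=T[:3,3]; return o+r*(z-o[2])/r[2]
def proj(s,p,tool=None):
    T=s["camera_from_world"] if tool is None else np.linalg.inv(tool@s["hand_eye"])
    K=s["K"]; q=T[:3,:3]@p+T[:3,3]; return K[0,0]*q[0]/-q[2]+K[0,2], K[1,1]*-q[1]/-q[2]+K[1,2]
def toolT():
    o=monitor.get_obs(); T=np.eye(4); T[:3,:3]=Rn.from_euler('xyz',o["orientation"],degrees=True).as_matrix(); T[:3,3]=o["tool_pos"]; return T
E
python3 - <<'E'
from h import *
s=eyes.snapshot("top"); c=s["image"][:,:,::-1]
a=cv2.resize(c[120:225,205:285],None,fx=5,fy=5,interpolation=2); b=cv2.resize(c[165:230,345:445],None,fx=7,fy=7,interpolation=2)
cv2.imwrite("pics/ca.png",a); cv2.imwrite("pics/cb.png",b)
t=eyes.snapshot("scene"); c=t["image"][:,:,::-1]
cv2.imwrite("pics/cc.png",cv2.resize(c[225:310,210:310],None,fx=7,fy=7,interpolation=2))
cv2.imwrite("pics/cd.png",cv2.resize(c[135:230,330:440],None,fx=6,fy=6,interpolation=2))
for n,S in(("top",s),("scene",t)):
    W=pts(S); g=S["image"].astype(int)
    hsv=cv2.cvtColor(S["image"],cv2.COLOR_RGB2HSV)
    # lid points: z .09-.1
    m=(abs(W[...,2]-.097)<.006)&(W[...,0]>.4)&(W[...,1]>0)
    n_,l,st,ce=cv2.connectedComponentsWithStats(m.astype(np.uint8))
    for i in range(1,n_):
        if st[i,4]>200: print(n,"lid",st[i],np.nanmin(W[l==i],0),np.nanmax(W[l==i],0), cv2.minAreaRect(W[l==i][:,:2].astype(np.float32)))
    m=(abs(W[...,2]-.169)<.006)&(W[...,0]>.4)&(W[...,1]>0)&(W[...,0]<.8)
    print("btn", m.sum(), [cv2.minAreaRect(W[m][:,:2].astype(np.float32))], np.nanmedian(W[m],0))
    for nm,uv in(("det",None),):
        m=(W[...,2]>.05)&(W[...,2]<.1)&(abs(W[...,0]-.46)<.15)&(W[...,1]<-.05)&(W[...,1]>-.35)
        print(m.sum(),np.nanmin(W[m],0),np.nanmax(W[m],0),cv2.minAreaRect(W[m][:,:2].astype(np.float32)))
E
```

```text
top lid [ 217  139   57   72 2104] [0.42778337 0.08792405 0.09100853] [0.63408013 0.24991504 0.10299881] ((0.5310169458389282, 0.16987112164497375), (0.20132966339588165, 0.15469619631767273), 3.122612476348877)
btn 213 [((0.6671239733695984, 0.38605034351348877), (0.48367422819137573, 0.17181693017482758), 87.47541046142578)] [0.59553236 0.51970622 0.16946008]
542 [ 0.42984263 -0.34978457  0.05893851] [ 0.49076141 -0.16429835  0.09327225] ((0.46486178040504456, -0.2577398419380188), (0.1889057755470276, 0.047487691044807434), 81.244384765625)
scene lid [550  56  70  21 230] [0.58644252 1.11902435 0.09104591] [0.82503759 1.19572473 0.10291328] ((0.708751916885376, 1.1562458276748657), (0.24154387414455414, 0.03899001330137253), 10.346907615661621)
scene lid [431 131  96  51 337] [0.51530175 0.4116439  0.0910067 ] [0.8113666  0.46753717 0.102979  ] ((0.6671015024185181, 0.41887786984443665), (0.2999440133571625, 0.05024644359946251), 9.15290355682373)
scene lid [ 343  148   87   62 1555] [0.43116171 0.08661227 0.09100509] [0.63763713 0.2510657  0.10297698] ((0.5339310169219971, 0.16870033740997314), (0.20263633131980896, 0.1560749113559723), 3.8258864879608154)
btn 813 [((0.6870462894439697, 0.732083797454834), (0.31826063990592957, 1.1397305727005005), 4.946877956390381)] [0.66127532 1.20757019 0.16700719]
746 [ 0.43225671 -0.349897    0.05222078] [ 0.4930369  -0.16227118  0.08830084] ((0.4666203260421753, -0.2557944655418396), (0.1904839128255844, 0.048872385174036026), 82.67354583740234)
```

View pics/ca.png

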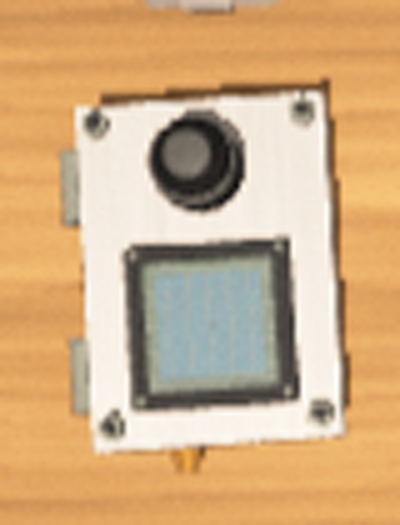

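View pics/cb.png

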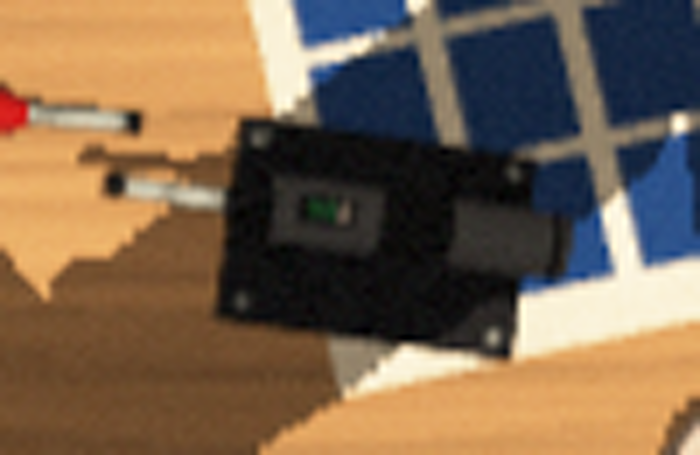

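View pics/cc.png

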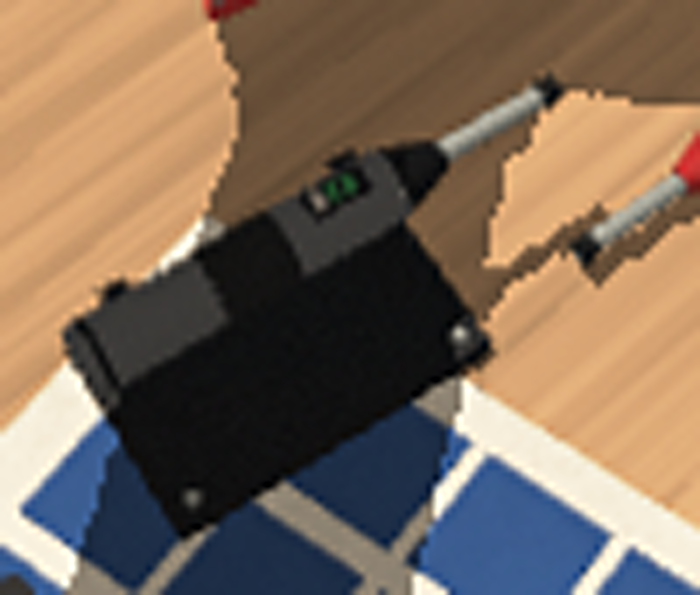

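View pics/cd.png

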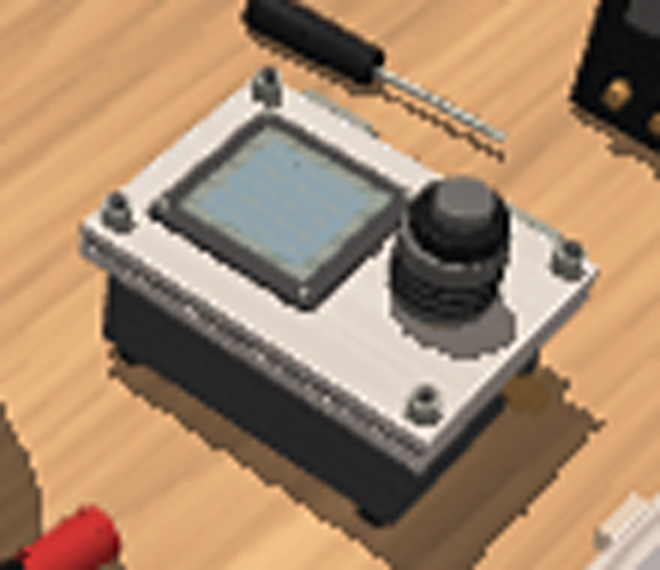

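Crops: the grey-handled detector with its black grip band (rest crop (255,260)) lies in the black rest with its tip towards +y. It is neither the red nor the blue one, so it is the right one. The button is on the round unit in the chamber crop at (465,195). Next: refine both, and check heights along the path.

```bash
python3 - <<'E'
from h import *
T=toolT(); print("tool y",T[:3,1].round(3), "z",T[:3,2].round(3))
for n in("top","scene"):
    S=eyes.snapshot(n); W=pts(S); near=lambda x0,x1,y0,y1:(W[...,0]>x0)&(W[...,0]<x1)&(W[...,1]>y0)&(W[...,1]<y1)
    m=near(.5,.7,.08,.26)&(W[...,2]>.162)&(W[...,2]<.18)
    print(n,"btn",m.sum(),W[m].mean(0).round(4),np.median(W[m][:,2]),cv2.minEnclosingCircle(W[m][:,:2].astype(np.float32)))
    m=near(.4,.7,.0,.23)&(W[...,2]>.0945)&(W[...,2]<.0995)
    q=W[m]; print("lid", cv2.minAreaRect(q[:,:2].astype(np.float32)))
    # -y edge fit: min y for x bins
    E=[]
    for x in np.arange(.445,.63,.01):
        k=abs(q[:,0]-x)<.005
        if k.any(): E.append((x,q[k,1].min()))
    E=np.array(E); p=np.polyfit(E[:,0],E[:,1],1); r=E[:,1]-np.polyval(p,E[:,0]); print("edge slope deg",np.degrees(np.arctan(p[0])),"y@.53",np.polyval(p,.53),r.std())
    m=near(.2,.8,-.7,-.3); print("max h right",np.nanmax(W[m][:,2]))
    for x0 in(.3,.4,.5,.6):
      print([round(float(np.nanpercentile(W[near(x0,x0+.1,y0,y0+.1)][:,2],98)),3) if near(x0,x0+.1,y0,y0+.1).sum()>5 else None for y0 in np.arange(-.7,.25,.1)])
    # detector axis points, top ridge
    m=near(.42,.5,-.36,-.13)&(W[...,2]>.05)&(W[...,2]<.1)
    q=W[m]; c=q.mean(0); u,s,v=np.linalg.svd(q[:,:2]-c[:2],full_matrices=False); print("det",c.round(4),v[0],"yaw",np.degrees(np.arctan2(v[0,1],v[0,0])),"along",((q[:,:2]-c[:2])@v[0]).min(),((q[:,:2]-c[:2])@v[0]).max())
E
```

```text
tool y [-0.422  0.907  0.001] z [ 0.907  0.422 -0.   ]
top btn 105 [0.586  0.1661 0.1684] 0.16845973516476054 ((0.5852344632148743, 0.16659314930438995), 0.021508388221263885)
lid ((0.5309407711029053, 0.16316738724708557), (0.2000827193260193, 0.14172852039337158), 2.856879949569702)
edge slope deg 2.985319519527299 y@.53 0.09356592304730496 0.0008790352439776675
max h right 0.7567418840774128
[0.643, 0.667, 0.699, 0.734, 0.734, 0.012, 0.791, 0.008, 0.008, 0.008]
[None, 0.654, 0.667, 0.654, 0.087, 0.074, 0.008, 0.101, 0.111, 0.107]
[0.191, 0.19, 0.191, 0.009, 0.013, 0.028, 0.033, 0.099, 0.171, 0.106]
[0.189, 0.189, 0.188, 0.036, 0.008, 0.016, 0.021, 0.01, 0.157, 0.108]
det [ 0.4603 -0.277   0.0792] [0.16131532 0.98690292] yaw 80.71674976644397 along -0.07973604122194844 0.11403486924074187
scene btn 81 [0.591  0.1656 0.1687] 0.1692178530391949 ((0.5882233381271362, 0.16595710813999176), 0.016609586775302887)
lid ((0.5340031385421753, 0.16080336272716522), (0.20144113898277283, 0.1426721215248108), 2.60036301612854)
edge slope deg 3.14300429760644 y@.53 0.0924157349690995 0.0008832645141286902
max h right 0.6951938766771547
[0.4, 0.456, 0.693, 0.692, 0.008, 0.011, 0.008, 0.004, 0.005, 0.005]
[0.187, 0.641, 0.669, 0.667, 0.086, 0.075, 0.004, 0.1, 0.107, 0.112]
[0.187, 0.187, 0.632, 0.006, 0.012, 0.026, 0.03, 0.099, 0.17, 0.106]
[0.186, 0.187, 0.186, 0.035, 0.005, 0.004, 0.018, 0.093, 0.159, 0.108]
det [ 0.4685 -0.2808  0.0785] [-0.14233312 -0.98981881] yaw -98.18287649332201 along -0.11978349924302222 0.07530395079352656
```

Chamber centre is ≈ (0.532, 0.162) with yaw ≈ 3°. The button is at ≈ (0.588, 0.166), top at 0.169, which agrees with centre + 56 mm. I'll raise the arm and travel there with the fingers shut, turning the yaw by 55° towards the later grasp.

```bash
python3 -m crank '[{"linear":[0,0,0.8],"rot":[0,0,0],"hand":0},{"linear":[0.2,0.4,0.5],"rot":[0,0,1],"hand":0},{"linear":[0.38,0.92,0],"rot":[0,0,1],"hand":0},{"linear":[0.38,0.92,0],"rot":[0,0,1],"hand":0},{"linear":[0.38,0.92,0],"rot":[0,0,1],"hand":0},{"linear":[0.38,0.92,0],"rot":[0,0,1],"hand":0},{"linear":[0.38,0.92,0],"rot":[0,0,1],"hand":0},{"linear":[0.38,0.92,0],"rot":[0,0,1],"hand":0},{"linear":[0.38,0.92,0],"rot":[0,0,1],"hand":0},{"linear":[0.38,0.92,0],"rot":[0,0,1],"hand":0},{"linear":[0.38,0.92,0],"rot":[0,0,1],"hand":0},{"linear":[0.38,0.92,0],"rot":[0,0,1],"hand":0}]'
```

```text
clock: 1.85
tool_pos: [0.5272, -0.0201, 0.307]
orientation: [-71.7, 89.8, 9.7]
force: [1.6, 0.7, 0.3]
opening: 0.0005
```

```bash
python3 -m crank '[{"linear":[0.3,0.85,0],"rot":[0,0,0],"hand":0},{"linear":[0.3,0.85,-0.2],"rot":[0,0,0],"hand":0},{"linear":[0.2,0.6,-0.4],"rot":[0,0,0],"hand":0},{"linear":[0,0,0],"rot":[0,0,0],"hand":0}]'; python3 - <<'E'
from h import *
T=toolT(); S=eyes.snapshot("wrist"); cv2.imwrite("pics/w1.png",S["image"][:,:,::-1])
print(T[:3,3],T[:3,:2].T.round(3))
for p in([.588,.166,.169],[.432,.084,.097],[.631,.094,.097],T[:3,3]): print(proj(S,np.array(p),T))
E
```

```text
clock: 2.35
tool_pos: [0.577, 0.127, 0.27]
orientation: [-67.9, 89.7, 13.9]
force: [0.1, -0.4, 0.9]
opening: 0.0007
[0.57699995 0.12702581 0.26996444] [[ 0.005  0.001 -1.   ]
 [-0.99   0.143 -0.005]]
(np.float64(312.3681176180911), np.float64(249.3189000844827))
(np.float64(472.05055336028715), np.float64(110.36435904740294))
(np.float64(257.30045443413394), np.float64(152.52598792906892))
(np.float64(317.743943921706), np.float64(263.2410969286668))
```

View pics/w1.png

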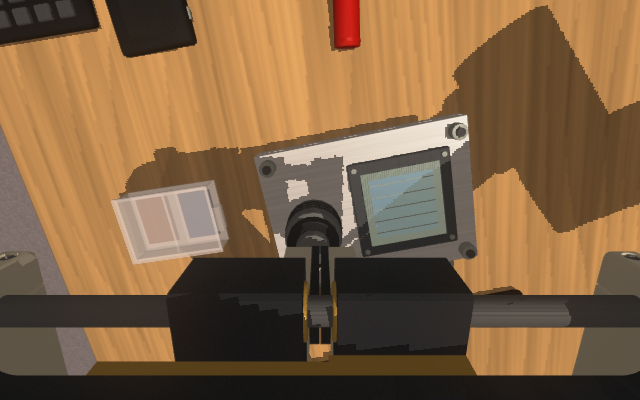

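The wrist view shows the lid with its near −y corner at about (468,115) and the far one at (257,155), and the button below the finger tips at (313,235). I'll cast these onto z = 0.097.

```bash
python3 - <<'E'
from h import *
T=toolT(); S=eyes.snapshot("wrist"); c=S["image"][:,:,::-1]
cv2.imwrite("pics/w1a.png",np.hstack([cv2.resize(c[100:150,435:485],None,fx=7,fy=7,interpolation=2),cv2.resize(c[135:185,240:290],None,fx=7,fy=7,interpolation=2)]))
for uv in((467,114.5),(256,156)): print(ray(S,*uv,.097,T))
W=pts(S,T)
m=(W[...,0]>.4)&(W[...,0]<.7)&(W[...,1]>0)&(W[...,1]<.23)&(abs(W[...,2]-.097)<.004)
q=W[m];print(m.sum(),np.median(q[:,2]),cv2.minAreaRect(q[:,:2].astype(np.float32)))
E=[]
for x in np.arange(.445,.63,.01):
    k=abs(q[:,0]-x)<.005
    if k.any(): E.append((x,q[k,1].min()))
E=np.array(E); p=np.polyfit(E[:,0],E[:,1],1); print(np.degrees(np.arctan(p[0])),np.polyval(p,.532),(E[:,1]-np.polyval(p,E[:,0])).std())
m=(abs(W[...,0]-.588)<.03)&(abs(W[...,1]-.166)<.03)&(W[...,2]>.162)&(W[...,2]<.18); q=W[m]; print(m.sum(),q.mean(0),q.min(0),q.max(0))
E
```

```text
[0.43673352 0.08635014 0.097     ]
[0.63381724 0.09639363 0.097     ]
12271 0.09688922213955792 ((0.5321788787841797, 0.16337625682353973), (0.20090924203395844, 0.14323851466178894), 3.1345551013946533)
3.113389063194905 0.09161865106553825 8.321090419672819e-05
410 [0.58686542 0.15950898 0.16776742] [0.57484792 0.15273392 0.16202752] [0.60077056 0.1788949  0.17063815]
```

View pics/w1a.png

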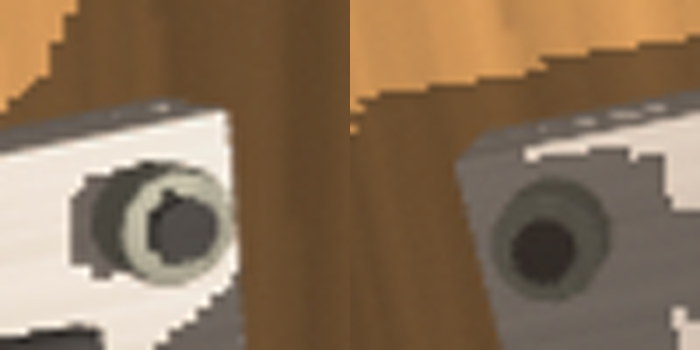

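```bash
python3 -m crank '[{"linear":[0.18,0.65,-0.6],"rot":[0,0,0],"hand":0},{"linear":[0,0,-0.4],"rot":[0,0,0],"hand":0},{"linear":[0,0,0],"rot":[0,0,0],"hand":0},{"linear":[0,0,0],"rot":[0,0,0],"hand":0}]'
```

```text
clock: 2.95
tool_pos: [0.5904, 0.162, 0.2171]
orientation: [-63.5, 89.0, 18.0]
force: [0.2, 0.9, 0.2]
opening: 0.0002
```

```bash
python3 -m crank '[{"linear":[-0.03,0.08,-0.5],"rot":[0,0,0],"hand":0},{"linear":[0,0,-0.15],"rot":[0,0,0],"hand":0},{"linear":[0,0,0],"rot":[0,0,0],"hand":0}]'
```

```text
clock: 3.32
tool_pos: [0.5909, 0.1659, 0.183]
orientation: [-61.8, 88.6, 19.6]
force: [0.7, -0.1, -0.1]
opening: 0.0005
```

```bash
python3 -m crank '[{"linear":[-0.05,0,-0.15],"rot":[0,0,0],"hand":0},{"linear":[0,0,-0.1],"rot":[0,0,0],"hand":0},{"linear":[0,0,-0.1],"rot":[0,0,0],"hand":0}]'
```

```text
clock: 3.7
tool_pos: [0.589, 0.166, 0.164]
orientation: [-61.0, 88.4, 20.4]
force: [-1.8, 0.2, 3.9]
opening: 0.0008
```

```bash
python3 -m crank '[{"linear":[0,0,-0.08],"rot":[0,0,0],"hand":0},{"linear":[0,0,-0.06],"rot":[0,0,0],"hand":0}]'
```

```text
clock: 3.95
tool_pos: [0.5892, 0.166, 0.1629]
orientation: [-64.0, 88.2, 17.5]
force: [-16.6, 0.0, 30.8]
opening: 0.0006
```

The force jumped to 31 N at z = 0.163, which is the bottom stop. I'll release, then check tilt and plan the grasp.

```bash
python3 -m crank '[{"linear":[0,0,0.2],"rot":[0,0,0],"hand":0},{"linear":[0,0,0.8],"rot":[0,0,0],"hand":0},{"linear":[0,-0.3,0.9],"rot":[0,0,0],"hand":0.5},{"linear":[0,-0.7,0.5],"rot":[0,0,0],"hand":1}]'; python3 - <<'E'
from h import *
T=toolT(); S=eyes.snapshot("scene"); c=S["image"][:,:,::-1]
cv2.imwrite("pics/s1.png",cv2.resize(c[100:320,200:460],None,fx=3,fy=3))
print(T[:3,3],T[:3,:2].T)
W=pts(S); m=(abs(W[...,0]-.588)<.03)&(abs(W[...,1]-.166)<.03)&(W[...,2]>.155)&(W[...,2]<.18); print(m.sum(), np.percentile(W[m][:,2],[10,50,90]) if m.sum() else 0)
# desired: tool x = -z, tool y along yaw 172 (axis yaw 82)
a=np.radians(172); y=np.array([np.cos(a),np.sin(a),0]); x=np.array([0,0,-1.]); R=np.stack([x,y,np.cross(x,y)],1)
print("rotvec deg/5",Rn.from_matrix(R@T[:3,:3].T).as_rotvec(degrees=True)/5)
E
```

```text
clock: 4.45
tool_pos: [0.5881, 0.1065, 0.3088]
orientation: [-66.3, 88.4, 15.5]
force: [0.4, -0.1, 0.1]
opening: 0.015
[0.5880822  0.10647117 0.30875927] [[ 0.0276405   0.00767247 -0.99958848]
 [-0.98936671  0.14305222 -0.02625983]]
171 [0.15778382 0.1615726  0.17082582]
rotvec deg/5 [-0.08853652  0.31661203  0.04373118]
```

View pics/s1.png

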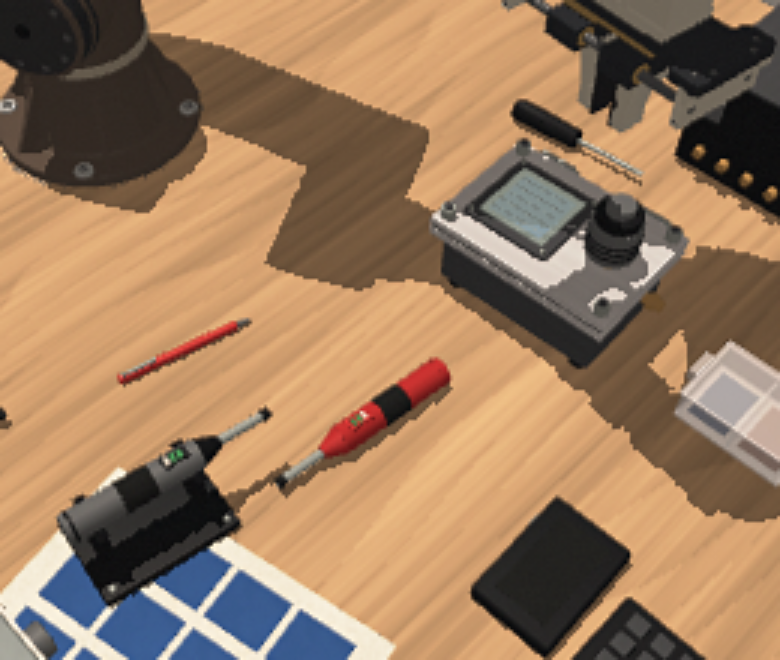

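The button is up again (top reads ≈ 0.170), and the detector is now fully lit, with its band at crop (138,490). Moving above it and turning upright.

```bash
python3 -m crank '[{"linear":[-0.3,-0.9,0],"rot":[0,0.1,0],"hand":1},{"linear":[-0.33,-0.93,0],"rot":[0,0.1,0],"hand":1},{"linear":[-0.33,-0.93,0],"rot":[0,0.1,0],"hand":1},{"linear":[-0.33,-0.93,0],"rot":[0,0.1,0],"hand":1},{"linear":[-0.33,-0.93,-0.1],"rot":[0,0,0],"hand":1},{"linear":[-0.33,-0.93,-0.2],"rot":[0,0,0],"hand":1},{"linear":[-0.3,-0.9,-0.4],"rot":[0,0,0],"hand":1},{"linear":[0,0,0],"rot":[0,0,0],"hand":1}]'; python3 - <<'E'
from h import *
T=toolT(); S=eyes.snapshot("wrist"); cv2.imwrite("pics/w2.png",S["image"][:,:,::-1])
print(T[:3,3],T[:3,:2].T)
E
```

```text
clock: 5.5
tool_pos: [0.4492, -0.2955, 0.2701]
orientation: [10.2, 89.5, 91.9]
force: [-0.4, 0.9, -0.5]
opening: 0.087
[ 0.44922751 -0.2955429   0.27012027] [[-2.70603675e-04  8.23207845e-03 -9.99966079e-01]
 [-9.89467437e-01  1.44748266e-01  1.45938210e-03]]
```

View pics/w2.png

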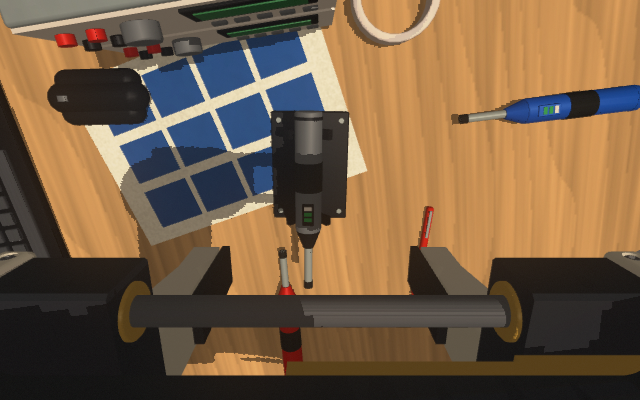

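The wrist view shows the grey detector upright in the image: grip band around (309,177), tip at (308,287). The red one is below at (288,330) and the blue one is at right. Measuring the axis and band.

```bash
python3 - <<'E'
from h import *
T=toolT(); S=eyes.snapshot("wrist"); c=S["image"][:,:,::-1]
cv2.imwrite("pics/w2a.png",cv2.resize(c[100:300,260:360],None,fx=3,fy=3,interpolation=2))
W=pts(S,T); g=S["image"].max(2)
for v in range(104,292,4):
    r=slice(290,330); z=W[v,r,2]; print(v, np.nanmax(z).round(4), [ (int(a)) for a in g[v,290:330:2]])
E
```

```text
104 0.0025 [133, 133, 133, 133, 134, 133, 134, 134, 133, 134, 134, 136, 135, 136, 136, 136, 137, 233, 237, 233]
108 0.0034 [131, 131, 132, 132, 130, 130, 130, 128, 128, 128, 129, 131, 131, 131, 135, 135, 139, 139, 228, 233]
112 0.084 [33, 33, 33, 54, 68, 79, 85, 93, 99, 102, 109, 118, 121, 118, 107, 99, 90, 63, 60, 61]
116 0.0851 [32, 33, 32, 31, 35, 44, 47, 47, 66, 76, 87, 94, 86, 76, 69, 50, 40, 46, 61, 60]
120 0.0856 [30, 32, 33, 57, 68, 80, 87, 93, 99, 109, 120, 129, 126, 73, 103, 98, 90, 62, 59, 60]
124 0.0846 [30, 32, 31, 55, 69, 80, 88, 94, 100, 109, 120, 129, 123, 115, 105, 97, 91, 62, 59, 59]
128 0.0847 [32, 32, 33, 53, 67, 79, 87, 94, 99, 109, 120, 130, 123, 115, 104, 98, 90, 42, 36, 40]
132 0.0848 [34, 34, 35, 46, 68, 79, 87, 93, 100, 109, 120, 127, 122, 113, 103, 97, 89, 43, 36, 38]
136 0.0843 [33, 36, 30, 46, 68, 80, 87, 93, 99, 110, 120, 128, 122, 112, 102, 97, 89, 40, 36, 37]
140 0.0839 [29, 29, 30, 46, 67, 81, 87, 94, 99, 109, 120, 127, 120, 111, 101, 96, 89, 57, 57, 59]
144 0.0846 [29, 28, 30, 46, 69, 81, 87, 94, 100, 109, 120, 126, 120, 109, 100, 96, 87, 56, 57, 57]
[... 2903 characters left out ...]
 196, 202, 205, 207, 214, 206, 211]
268 0.0739 [188, 186, 191, 202, 207, 189, 186, 199, 116, 149, 158, 119, 191, 195, 201, 204, 206, 212, 205, 206]
272 0.0748 [186, 186, 187, 197, 210, 199, 182, 194, 116, 149, 158, 142, 193, 194, 197, 204, 207, 209, 211, 205]
276 0.0749 [184, 188, 186, 193, 205, 205, 183, 190, 117, 149, 157, 142, 196, 193, 197, 202, 205, 208, 214, 203]
280 0.075 [179, 189, 185, 189, 200, 206, 191, 185, 68, 142, 153, 91, 194, 192, 195, 201, 204, 206, 212, 203]
284 0.0758 [102, 104, 187, 188, 194, 207, 201, 180, 43, 49, 49, 47, 197, 193, 194, 199, 204, 206, 210, 207]
288 0.0193 [185, 158, 103, 187, 193, 200, 204, 185, 188, 198, 210, 213, 209, 197, 192, 198, 203, 206, 208, 214]
```

View pics/w2a.png

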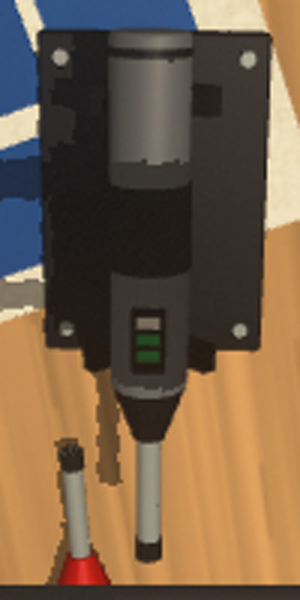

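```bash
python3 - <<'E'
from h import *
T=toolT(); S=eyes.snapshot("wrist"); W=pts(S,T)
a=ray(S,309.3,162.5,.084,T); b=ray(S,309.3,191.5,.084,T); t=ray(S,309,286.5,.070,T); e=ray(S,309.5,110,.07,T)
print(a,b,(a+b)/2,"tip",t,e)
g=(a+b)/2; d=t-g; print("grip->tip",np.hypot(*d[:2]),"yaw",np.degrees(np.arctan2(d[1],d[0])))
m=np.zeros(W.shape[:2],bool); m[112:285,290:330]=1; m&=(W[...,2]>.066); q=W[m][:,:2]; 
# handle axis: edges midpoints per row from depth
C=[]
for v in range(120,225,3):
    k=np.where(W[v,285:335,2]>.066)[0]+285
    C.append(W[v,k,:2].mean(0))
C=np.array(C); c=C.mean(0); v=np.linalg.svd(C-c)[2][0]; v*=np.sign(v[1]); print("axis yaw",np.degrees(np.arctan2(v[1],v[0])),"x at grip y",c[0]+v[0]/v[1]*(g[1]-c[1]))
p=np.array([c[0]+v[0]/v[1]*(g[1]-c[1]),g[1],.052]); print("shift/60mm",(p-T[:3,3])/.06, "tooly yaw",np.degrees(np.arctan2(T[1,1],T[0,1])))
E
```

```text
[ 0.45927748 -0.30651151  0.084     ] [ 0.46375673 -0.2770709   0.084     ] [ 0.46151711 -0.2917912   0.084     ] tip [ 0.48225736 -0.1605215   0.07      ] [ 0.45206831 -0.35534477  0.07      ]
grip->tip 0.132898052201639 yaw 81.02164019370413
axis yaw 81.13170585098375 x at grip y 0.4606050251185742
shift/60mm [ 0.15386069  0.03328375 -3.66971275] tooly yaw 171.84153397756026
```

```bash
python3 -m crank '[{"linear":[0.1,0.02,-0.6],"rot":[0,0.05,-0.15],"hand":1},{"linear":[0.06,0.01,-0.8],"rot":[0,0,0],"hand":1},{"linear":[0,0,-0.8],"rot":[0,0,0],"hand":1},{"linear":[0,0,-0.5],"rot":[0,0,0],"hand":1},{"linear":[0,0,0],"rot":[0,0,0],"hand":1}]'; python3 - <<'E'
from h import *
T=toolT(); print(T[:3,3],T[:3,:2].T.round(4), (np.array([.461,-.2915,.052])-T[:3,3])/.06)
E
```

```text
clock: 6.28
tool_pos: [0.4683, -0.2856, 0.1112]
orientation: [-58.6, 89.4, 23.1]
force: [-0.2, -0.4, 0.4]
opening: 0.0878
[ 0.46826124 -0.28558216  0.11122009] [[ 0.0094  0.004  -0.9999]
 [-0.9897  0.143  -0.0087]] [-0.12102072 -0.09863063 -0.98700143]
```

```bash
python3 -m crank '[{"linear":[-0.15,-0.12,-0.2],"rot":[0,0.1,-0.1],"hand":1},{"linear":[0,0,-0.3],"rot":[0,0,0],"hand":1},{"linear":[0,0,-0.3],"rot":[0,0,0],"hand":1},{"linear":[0,0,0],"rot":[0,0,0],"hand":1}]'; python3 - <<'E'
from h import *
T=toolT(); print(T[:3,3],T[:3,:2].T.round(4), (np.array([.461,-.2915,.052])-T[:3,3])/.06)
E
```

```text
clock: 6.78
tool_pos: [0.4627, -0.2933, 0.067]
orientation: [-73.5, 89.5, 7.9]
force: [0.8, -0.6, -0.2]
opening: 0.0876
[ 0.46270401 -0.29329219  0.06703456] [[ 0.0083  0.0012 -1.    ]
 [-0.9888  0.149  -0.0081]] [-0.0284001   0.0298699  -0.25057593]
```

```bash
python3 -m crank '[{"linear":[-0.03,0.03,-0.2],"rot":[0,0.1,-0.05],"hand":1},{"linear":[0,0,-0.1],"rot":[0,0,0],"hand":1},{"linear":[0,0,0],"rot":[0,0,0],"hand":1}]'; python3 - <<'E'
from h import *
T=toolT(); print(T[:3,:2].T.round(4), (np.array([.461,-.2915,.052])-T[:3,3])*1000)
S=eyes.snapshot("wrist"); cv2.imwrite("pics/w3.png",S["image"][:,:,::-1])
E
```

```text
clock: 7.15
tool_pos: [0.4622, -0.2919, 0.0503]
orientation: [-81.7, 89.9, -0.5]
force: [0.7, 0.9, -0.5]
opening: 0.0876
[[ 0.0025 -0.     -1.    ]
 [-0.9882  0.1535 -0.0025]] [-1.18419674  0.42005199  1.72367493]
```

View pics/w3.png

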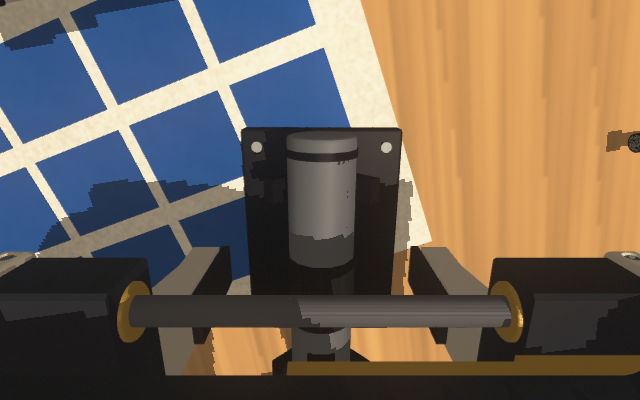

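The view shows the handle centred between the open fingers at (320,270), straddling the band. Closing.

```bash
python3 -m crank '[{"linear":[0,0,0],"rot":[0,0,0],"hand":0},{"linear":[0,0,0],"rot":[0,0,0],"hand":0},{"linear":[0,0,0],"rot":[0,0,0],"hand":0},{"linear":[0,0,0],"rot":[0,0,0],"hand":0},{"linear":[0,0,0],"rot":[0,0,0],"hand":0}]'; python3 - <<'E'
from h import *
T=toolT(); print(T[:3,3],T[:3,:2].T.round(4))
E
```

```text
clock: 7.82
tool_pos: [0.4628, -0.2922, 0.0513]
orientation: [-88.3, 89.8, -7.1]
force: [0.1, -0.1, -0.1]
opening: 0.0432
[ 0.46283807 -0.29215723  0.05129354] [[ 4.100e-03 -5.000e-04 -1.000e+00]
 [-9.882e-01  1.533e-01 -4.100e-03]]
```

```bash
python3 -m crank '[{"linear":[0,0,0],"rot":[0,0,0],"hand":0},{"linear":[0,0,0],"rot":[0,0,0],"hand":0},{"linear":[0,0,0],"rot":[0,0,0],"hand":0},{"linear":[0,0,0],"rot":[0,0,0],"hand":0}]'; python3 - <<'E'
from h import *
T=toolT(); print(T[:3,3],T[:3,:2].T.round(4))
E
```

```text
clock: 8.32
tool_pos: [0.4617, -0.292, 0.0512]
orientation: [-82.8, 89.9, -1.6]
force: [-1.5, 1.3, 0.8]
opening: 0.027
[ 0.46170096 -0.29197926  0.05116043] [[ 2.200e-03 -1.000e-04 -1.000e+00]
 [-9.881e-01  1.535e-01 -2.200e-03]]
```

The fingers closed on 27 mm, and the home TCP pose is recorded: (0.4617, −0.2920, 0.0512) at jaw yaw 171.2°. Lifting, then moving towards the near end while turning 12°.

```bash
python3 -m crank '[{"linear":[0,0,0.3],"rot":[0,0,0],"hand":0},{"linear":[0,0,0.5],"rot":[0,0,0],"hand":0},{"linear":[0,0,0.7],"rot":[0,0,0],"hand":0},{"linear":[0,0,0.3],"rot":[0,0,0],"hand":0},{"linear":[0,0,0],"rot":[0,0,0],"hand":0}]'; python3 - <<'E'
from h import *
T=toolT(); print(T[:3,3],T[:3,:2].T.round(4))
S=eyes.snapshot("wrist"); cv2.imwrite("pics/w4.png",S["image"][:,:,::-1])
E
```

```text
clock: 8.95
tool_pos: [0.4617, -0.2914, 0.1603]
orientation: [-46.5, 89.9, 34.6]
force: [-0.2, 0.3, -1.7]
opening: 0.0272
[ 0.46166553 -0.29140521  0.1602904 ] [[ 0.0015  0.0011 -1.    ]
 [-0.9881  0.154  -0.0014]]
```

View pics/w4.png

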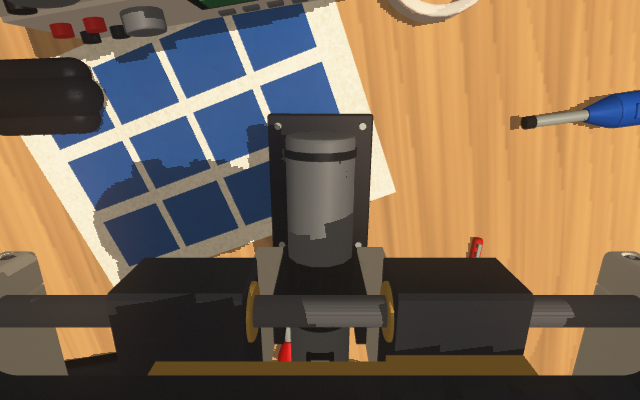

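The detector is held level with the rest empty below (320,190). On to the pre-scan stand-off.

```bash
python3 -m crank '[{"linear":[-0.1,0.6,0],"rot":[0,0,0.6],"hand":0},{"linear":[-0.1,0.7,0],"rot":[0,0,0.6],"hand":0},{"linear":[-0.1,0.7,-0.2],"rot":[0,0,0.6],"hand":0},{"linear":[-0.1,0.7,-0.4],"rot":[0,0,0.6],"hand":0},{"linear":[0,0.3,-0.5],"rot":[0,0,0],"hand":0},{"linear":[0,0,0],"rot":[0,0,0],"hand":0}]'; python3 - <<'E'
from h import *
T=toolT(); print(T[:3,3],T[:3,:2].T.round(4),np.degrees(np.arctan2(T[1,1],T[0,1])))
E
```

```text
clock: 9.75
tool_pos: [0.4323, -0.1065, 0.0842]
orientation: [74.9, 89.5, 168.3]
force: [0.2, 0.3, -1.3]
opening: 0.027
[ 0.43229657 -0.10648388  0.08423249] [[-0.009   0.0019 -1.    ]
 [-0.9982 -0.0592  0.0089]] -176.60594254191247
```

```bash
python3 -m crank '[{"linear":[0.03,0.3,-0.25],"rot":[0,-0.1,-0.06],"hand":0},{"linear":[0,0,-0.05],"rot":[0,0,0],"hand":0},{"linear":[0,0,0],"rot":[0,0,0],"hand":0}]'; python3 - <<'E'
from h import *
T=toolT(); print(T[:3,3],T[:3,:2].T.round(4),np.degrees(np.arctan2(T[1,1],T[0,1])))
d=np.array([-T[1,1]*-1,0,0]) 
z=T[:3,2]; print("axis",z); g=T[:3,3]-.019*T[:3,0]; tip=g+.130*z; print("tip est",tip)
for n in("top","scene"):
    S=eyes.snapshot(n); c=S["image"][:,:,::-1]; u,v=proj(S,tip); print(n,u,v); u0,v0=int(u)-40,int(v)-40
    cv2.imwrite(f"pics/t_{n}1.png",cv2.resize(c[v0:v0+80,u0:u0+80],None,fx=7,fy=7,interpolation=2)); print(u0,v0)
    W=pts(S); m=(abs(W[...,0]-tip[0])<.012)&(W[...,1]>tip[1]-.07)&(W[...,1]<tip[1]+.012)&(abs(W[...,2]-tip[2])<.02); q=W[m]; print(len(q),q.min(0) if len(q) else 0,q.max(0) if len(q) else 0, np.median(q,0) if len(q) else 0)
E
```

```text
clock: 10.12
tool_pos: [0.4349, -0.0895, 0.0662]
orientation: [39.4, 89.9, 132.5]
force: [0.9, 0.1, -1.7]
opening: 0.0277
[ 0.43487178 -0.08948008  0.06622897] [[-9.000e-04  9.000e-04 -1.000e+00]
 [-9.985e-01 -5.440e-02  8.000e-04]] -176.88131134665903
axis [-5.44036930e-02  9.98518539e-01  9.83018179e-04]
tip est [0.42781563 0.04030952 0.08535674]
top 289.87599245403925 209.3489386127668
249 169
0 0 0 0
scene 328.55576910140525 181.21567064425582
288 141
47 [ 0.42487541 -0.00583487  0.08351384] [0.43686997 0.04176674 0.09362163] [0.43213373 0.01934748 0.08997185]
```

View pics/t_top1.png

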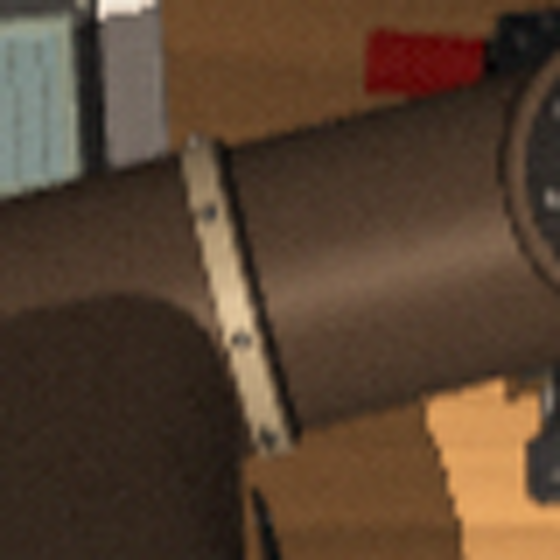

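View pics/t_scene1.png

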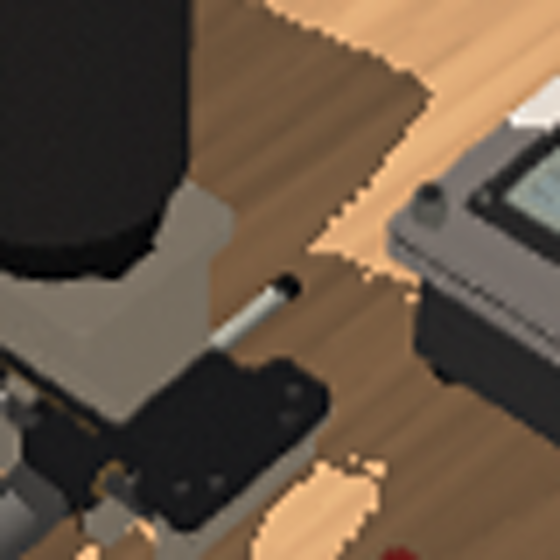

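The scene view puts the tip at (329.4,182.0) against the predicted (328.6,181.2), which agrees to about 2 mm. The height is right and it is square. Closing to a nominal gap of 8 mm.

```bash
cat > st.py <<'E'
from h import *
T=toolT(); z=T[:3,2]; g=T[:3,3]-.019*T[:3,0]; tip=g+.130*z
N=np.array([.4362,.0861]); a=np.radians(3.1); ex=np.array([np.cos(a),np.sin(a)]); ey=np.array([-ex[1],ex[0]])
r=tip[:2]-N; o=monitor.get_obs(); print("t",round(o["clock"],2),"along mm",(r@ex*1000).round(1),"gap",(-r@ey*1000).round(1),"z",(tip[2]*1000).round(1),"yaw err",np.degrees(np.arctan2(z[1],z[0])).round(2)-93.1,"pitch",np.degrees(z[2]).round(2),"F",o["force"].round(1))
E
python3 -m crank '[{"linear":[-0.03,0.4,0],"rot":[0,0,0],"hand":0},{"linear":[0,0.12,0],"rot":[0,0,0],"hand":0},{"linear":[0,0,0],"rot":[0,0,0],"hand":0}]'; python3 st.py
```

```text
clock: 10.6
tool_pos: [0.4342, -0.0589, 0.0678]
orientation: [-55.1, 89.9, 37.9]
force: [-0.9, 0.2, -1.7]
opening: 0.027
t 10.6 along mm -9.7 gap 14.7 z 87.0 yaw err -0.11999999999999034 pitch 0.08 F [-0.9  0.2 -1.7]
```

```bash
python3 -m crank '[{"linear":[0,0.12,-0.03],"rot":[0,0,0],"hand":0},{"linear":[0,0,0],"rot":[0,0,0],"hand":0},{"linear":[0,0,0],"rot":[0,0,0],"hand":0}]'; python3 st.py; python3 - <<'E'
from h import *
S=eyes.snapshot("scene"); c=S["image"][:,:,::-1]
cv2.imwrite("pics/s3.png",cv2.resize(c[140:230,300:400],None,fx=7,fy=7,interpolation=2))
E
```

```text
clock: 10.98
tool_pos: [0.4343, -0.0521, 0.066]
orientation: [-57.0, 89.9, 36.0]
force: [-0.2, 0.0, -2.3]
opening: 0.0272
t 10.97 along mm -9.1 gap 7.9 z 85.2 yaw err -0.14999999999999147 pitch 0.08 F [-0.2  0.  -2.3]
```

View pics/s3.png

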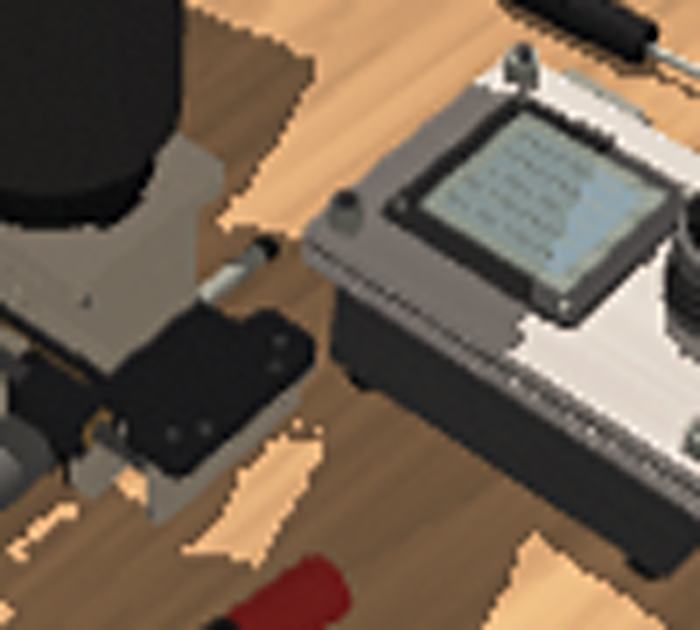

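The tip (crop (265,248)) sits just before the near corner (crop (310,245)) at joint height. Starting the scan with a few rows to learn the real speed.

```bash
python3 -m crank '[{"linear":[0.07,0.004,0],"rot":[0,0,0],"hand":0},{"linear":[0.07,0.004,0],"rot":[0,0,0],"hand":0},{"linear":[0.07,0.004,0],"rot":[0,0,0],"hand":0},{"linear":[0.07,0.004,0],"rot":[0,0,0],"hand":0}]'; python3 st.py
```

```text
clock: 11.52
tool_pos: [0.4523, -0.0513, 0.066]
orientation: [-58.6, 89.9, 34.3]
force: [-0.7, -0.7, -2.1]
opening: 0.0272
t 11.53 along mm 8.9 gap 8.1 z 85.2 yaw err -0.1599999999999966 pitch 0.08 F [-0.7 -0.7 -2.1]
```

```bash
python3 -m crank '[{"linear":[0.062,0.004,0],"rot":[0,0,0],"hand":0},{"linear":[0.062,0.004,0],"rot":[0,0,0],"hand":0},{"linear":[0.062,0.004,0],"rot":[0,0,0],"hand":0},{"linear":[0.062,0.004,0],"rot":[0,0,0],"hand":0},{"linear":[0.062,0.004,0],"rot":[0,0,0],"hand":0},{"linear":[0.062,0.004,0],"rot":[0,0,0],"hand":0},{"linear":[0.062,0.004,0],"rot":[0,0,0],"hand":0},{"linear":[0.062,0.004,0],"rot":[0,0,0],"hand":0},{"linear":[0.062,0.004,0],"rot":[0,0,0],"hand":0},{"linear":[0.062,0.004,0],"rot":[0,0,0],"hand":0}]'; python3 st.py
```

```text
clock: 12.78
tool_pos: [0.4921, -0.0487, 0.0658]
orientation: [-54.7, 89.9, 38.3]
force: [-0.0, -0.2, -2.2]
opening: 0.0272
t 12.78 along mm 48.8 gap 7.7 z 85.0 yaw err -0.1599999999999966 pitch 0.07 F [-0.  -0.2 -2.2]
```

```bash
python3 -m crank '[{"linear":[0.06,0.003,0.002],"rot":[0,0,0],"hand":0},{"linear":[0.06,0.003,0.002],"rot":[0,0,0],"hand":0},{"linear":[0.06,0.003,0.002],"rot":[0,0,0],"hand":0},{"linear":[0.06,0.003,0.002],"rot":[0,0,0],"hand":0},{"linear":[0.06,0.003,0],"rot":[0,0,0],"hand":0},{"linear":[0.06,0.003,0],"rot":[0,0,0],"hand":0},{"linear":[0.06,0.003,0],"rot":[0,0,0],"hand":0},{"linear":[0.06,0.003,0],"rot":[0,0,0],"hand":0},{"linear":[0.06,0.003,0],"rot":[0,0,0],"hand":0},{"linear":[0.06,0.003,0],"rot":[0,0,0],"hand":0}]'; python3 st.py
```

```text
clock: 14.02
tool_pos: [0.5306, -0.0468, 0.0662]
orientation: [-52.0, 89.9, 40.9]
force: [0.2, -0.9, -1.6]
opening: 0.0275
t 14.03 along mm 87.4 gap 7.8 z 85.4 yaw err -0.1599999999999966 pitch 0.07 F [ 0.2 -0.9 -1.6]
```

```bash
python3 -m crank '[{"linear":[0.06,0.0035,0],"rot":[0,0,0],"hand":0},{"linear":[0.06,0.0035,0],"rot":[0,0,0],"hand":0},{"linear":[0.06,0.0035,0],"rot":[0,0,0],"hand":0},{"linear":[0.06,0.0035,0],"rot":[0,0,0],"hand":0}]'; python3 st.py; python3 - <<'E'
from h import *
S=eyes.snapshot("scene"); c=S["image"][:,:,::-1]
cv2.imwrite("pics/s4.png",cv2.resize(c[140:230,330:430],None,fx=7,fy=7,interpolation=2))
E
```

```text
clock: 14.52
tool_pos: [0.546, -0.0459, 0.0661]
orientation: [-51.0, 89.9, 42.0]
force: [0.8, 0.7, -2.3]
opening: 0.0274
t 14.53 along mm 102.9 gap 7.8 z 85.3 yaw err -0.1599999999999966 pitch 0.07 F [ 0.8  0.7 -2.3]
```

View pics/s4.png

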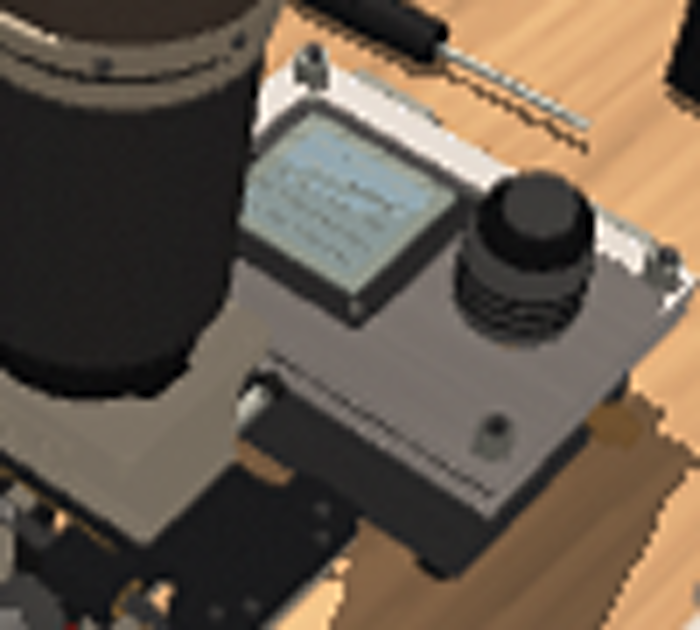

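The tip (crop (265,380)) is right at the gasket line with a small gap. Continuing to past the far end.

```bash
python3 -m crank '[{"linear":[0.06,0.0035,0],"rot":[0,0,0],"hand":0},{"linear":[0.06,0.0035,0],"rot":[0,0,0],"hand":0},{"linear":[0.06,0.0035,0],"rot":[0,0,0],"hand":0},{"linear":[0.06,0.0035,0],"rot":[0,0,0],"hand":0},{"linear":[0.06,0.0035,0],"rot":[0,0,0],"hand":0},{"linear":[0.06,0.0035,0],"rot":[0,0,0],"hand":0},{"linear":[0.06,0.0035,0],"rot":[0,0,0],"hand":0},{"linear":[0.06,0.0035,0],"rot":[0,0,0],"hand":0},{"linear":[0.06,0.0035,0],"rot":[0,0,0],"hand":0},{"linear":[0.06,0.0035,0],"rot":[0,0,0],"hand":0},{"linear":[0.06,0.0035,0],"rot":[0,0,0],"hand":0},{"linear":[0.06,0.0035,0],"rot":[0,0,0],"hand":0}]'; python3 st.py
```

```text
clock: 16.08
tool_pos: [0.5926, -0.0432, 0.066]
orientation: [-52.6, 89.9, 40.3]
force: [-1.1, -0.7, -1.9]
opening: 0.0272
t 16.07 along mm 149.5 gap 7.6 z 85.2 yaw err -0.14999999999999147 pitch 0.06 F [-1.1 -0.7 -1.9]
```

```bash
python3 -m crank '[{"linear":[0.06,0.0035,0],"rot":[0,0,0],"hand":0},{"linear":[0.06,0.0035,0],"rot":[0,0,0],"hand":0},{"linear":[0.06,0.0035,0],"rot":[0,0,0],"hand":0},{"linear":[0.06,0.0035,0],"rot":[0,0,0],"hand":0},{"linear":[0.06,0.0035,0],"rot":[0,0,0],"hand":0},{"linear":[0.06,0.0035,0],"rot":[0,0,0],"hand":0},{"linear":[0.06,0.0035,0],"rot":[0,0,0],"hand":0},{"linear":[0.06,0.0035,0],"rot":[0,0,0],"hand":0}]'; python3 st.py
```

```text
clock: 17.08
tool_pos: [0.6234, -0.0414, 0.0659]
orientation: [-49.2, 89.9, 43.7]
force: [0.8, 0.5, -1.1]
opening: 0.0273
t 17.07 along mm 180.3 gap 7.5 z 85.1 yaw err -0.14999999999999147 pitch 0.06 F [ 0.8  0.5 -1.1]
```

```bash
python3 -m crank '[{"linear":[0.06,0.003,0.001],"rot":[0,0,0],"hand":0},{"linear":[0.06,0.003,0.001],"rot":[0,0,0],"hand":0},{"linear":[0.06,0.003,0.001],"rot":[0,0,0],"hand":0},{"linear":[0.06,0.003,0.001],"rot":[0,0,0],"hand":0},{"linear":[0.06,0.003,0],"rot":[0,0,0],"hand":0},{"linear":[0.06,0.003,0],"rot":[0,0,0],"hand":0},{"linear":[0.06,0.003,0],"rot":[0,0,0],"hand":0},{"linear":[0.06,0.003,0],"rot":[0,0,0],"hand":0}]'; python3 st.py; python3 - <<'E'
from h import *
S=eyes.snapshot("scene"); c=S["image"][:,:,::-1]
cv2.imwrite("pics/s5.png",cv2.resize(c[140:240,340:440],None,fx=6,fy=6,interpolation=2))
E
```

```text
clock: 18.08
tool_pos: [0.6541, -0.0399, 0.0661]
orientation: [-43.1, 89.9, 49.8]
force: [-0.3, 0.6, -1.7]
opening: 0.0268
t 18.07 along mm 211.1 gap 7.6 z 85.2 yaw err -0.1599999999999966 pitch 0.06 F [-0.3  0.6 -1.7]
```

View pics/s5.png

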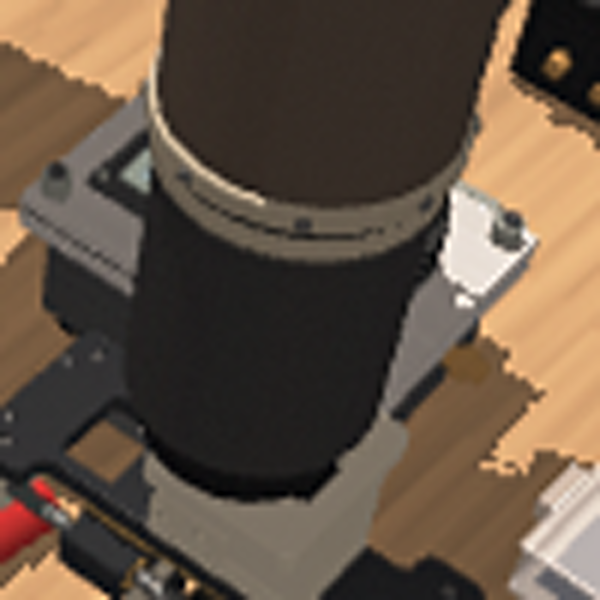

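The tip is hidden here, but the arm pose puts it 11 mm past the far end with a 7.6 mm gap and no contact force. Backing off, lifting and returning to above the rest.

```bash
python3 -m crank '[{"linear":[0,-0.5,0],"rot":[0,0,0],"hand":0},{"linear":[0,-0.6,0.5],"rot":[0,0,-0.4],"hand":0},{"linear":[-0.5,-0.6,0.6],"rot":[0,0,-0.4],"hand":0},{"linear":[-0.7,-0.6,0.4],"rot":[0,0,-0.4],"hand":0},{"linear":[-0.7,-0.6,0],"rot":[0,0,-0.4],"hand":0},{"linear":[-0.7,-0.6,0],"rot":[0,0,-0.4],"hand":0},{"linear":[-0.4,-0.4,0],"rot":[0,0,-0.36],"hand":0},{"linear":[0,0,0],"rot":[0,0,0],"hand":0}]'; cat > hm.py <<'E'
from h import *
T=toolT(); print("shift/60mm",((np.array([.4617,-.2920,.0512])-T[:3,3])/.06).round(3))
a=np.radians(171.2); y=np.array([np.cos(a),np.sin(a),0]); x=np.array([0,0,-1.]); R=np.stack([x,y,np.cross(x,y)],1)
print("rot/5deg",(Rn.from_matrix(R@T[:3,:3].T).as_rotvec(degrees=True)/5).round(3))
E
python3 hm.py
```

```text
clock: 19.12
tool_pos: [0.469, -0.2796, 0.1586]
orientation: [-90.0, 89.8, -9.1]
force: [0.7, 0.4, -1.5]
opening: 0.027
shift/60mm [-0.122 -0.206 -1.79 ]
rot/5deg [0.005 0.03  0.068]
```

```bash
python3 -m crank '[{"linear":[-0.13,-0.22,0],"rot":[0,0.03,0.07],"hand":0},{"linear":[0,0,-0.3],"rot":[0,0,0],"hand":0},{"linear":[0,0,-0.2],"rot":[0,0,0],"hand":0},{"linear":[0,0,0],"rot":[0,0,0],"hand":0}]'; python3 hm.py;  python3 - <<'E'
from h import *
S=eyes.snapshot("wrist"); cv2.imwrite("pics/w6.png",S["image"][:,:,::-1])
E
```

```text
clock: 19.62
tool_pos: [0.4621, -0.2937, 0.1282]
orientation: [-128.3, 89.9, -46.9]
force: [-0.1, -0.9, -0.8]
opening: 0.0269
shift/60mm [-0.007  0.029 -1.283]
rot/5deg [ 0.011  0.01  -0.037]
```

View pics/w6.png

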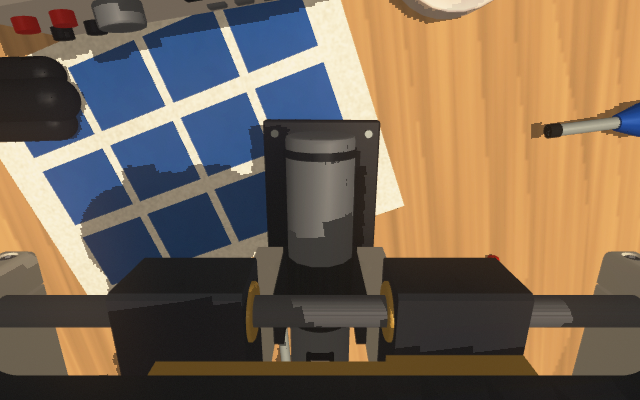

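The detector is centred over the rest (handle (321,200) between the base edges 265 and 379). Lowering.

```bash
python3 -m crank '[{"linear":[-0.01,0.03,-0.4],"rot":[0,0,-0.04],"hand":0},{"linear":[0,0,-0.4],"rot":[0,0,0],"hand":0},{"linear":[0,0,-0.2],"rot":[0,0,0],"hand":0},{"linear":[0,0,0],"rot":[0,0,0],"hand":0}]'; python3 hm.py
```

```text
clock: 20.18
tool_pos: [0.4648, -0.2923, 0.0699]
orientation: [-111.6, 89.6, -30.3]
force: [0.2, 0.2, -1.5]
opening: 0.0273
shift/60mm [-0.051  0.004 -0.312]
rot/5deg [ 0.037  0.064 -0.032]
```

```bash
python3 -m crank '[{"linear":[-0.06,0,-0.08],"rot":[0.03,0.06,-0.03],"hand":0},{"linear":[0,0,-0.1],"rot":[0,0,0],"hand":0},{"linear":[0,0,0],"rot":[0,0,0],"hand":0}]'; python3 hm.py
```

```text
clock: 20.55
tool_pos: [0.4623, -0.2927, 0.0604]
orientation: [-108.3, 89.8, -27.1]
force: [0.2, 0.7, -1.4]
opening: 0.027
shift/60mm [-0.01   0.011 -0.153]
rot/5deg [ 0.017  0.032 -0.007]
```

```bash
python3 -m crank '[{"linear":[-0.01,0.01,-0.1],"rot":[0.01,0.03,0],"hand":0},{"linear":[0,0,-0.05],"rot":[0,0,0],"hand":0},{"linear":[0,0,-0.02],"rot":[0,0,0],"hand":0}]'; python3 hm.py
```

```text
clock: 20.92
tool_pos: [0.462, -0.2922, 0.0512]
orientation: [-136.4, 89.9, -55.1]
force: [-7.0, 6.2, 20.4]
opening: 0.0271
shift/60mm [-0.005  0.004  0.   ]
rot/5deg [ 0.014  0.01  -0.015]
```

It is seated in the forks (20 N upward at exactly the home height). Releasing.

```bash
python3 -m crank '[{"linear":[0,0,0],"rot":[0,0,0],"hand":0},{"linear":[0,0,0],"rot":[0,0,0],"hand":1},{"linear":[0,0,0],"rot":[0,0,0],"hand":1},{"linear":[0,0,0],"rot":[0,0,0],"hand":1},{"linear":[0,0,0],"rot":[0,0,0],"hand":1},{"linear":[0,0,0],"rot":[0,0,0],"hand":1},{"linear":[0,0,0],"rot":[0,0,0],"hand":1}]'
```

```text
clock: 21.8
tool_pos: [0.4628, -0.2925, 0.0517]
orientation: [-121.9, 89.8, -40.6]
force: [0.6, 0.6, 0.0]
opening: 0.0816
```

```bash
python3 -m crank '[{"linear":[0,0,0.2],"rot":[0,0,0],"hand":1},{"linear":[0,0,0.6],"rot":[0,0,0],"hand":1},{"linear":[0,0,0.9],"rot":[0,0,0],"hand":1},{"linear":[0,0,0.9],"rot":[0,0,0],"hand":1},{"linear":[-0.2,0,0.9],"rot":[0,0,0],"hand":1},{"linear":[0,0,0],"rot":[0,0,0],"hand":1},{"linear":[0,0,0],"rot":[0,0,0],"hand":1}]';  python3 - <<'E'
from h import *
T=toolT(); S=eyes.snapshot("wrist"); c=S["image"][:,:,::-1]; cv2.imwrite("pics/w7.png",c)
W=pts(S,T); C=[];
s=eyes.snapshot("scene"); cv2.imwrite("pics/s7.png",s["image"][:,:,::-1])
m=(W[...,2]>.066)&(W[...,2]<.1)&(abs(W[...,0]-.465)<.05)&(W[...,1]<-.12)&(W[...,1]>-.37); q=W[m]
print(len(q),q.min(0),q.max(0),cv2.minAreaRect(q[:,:2].astype(np.float32)))
vv,uu=np.where(m); print(vv.min(),vv.max(),uu.min(),uu.max())
for y in(-.34,-.31,-.28,-.25,-.23): k=abs(q[:,1]-y)<.004; print(y,np.percentile(q[k,2],95) if k.any() else 0,q[k,0].mean())
E
```

```text
clock: 22.68
tool_pos: [0.4485, -0.2924, 0.2734]
orientation: [-116.9, 89.7, -35.6]
force: [-0.6, -0.0, -0.6]
opening: 0.0881
4114 [ 0.43067421 -0.35827445  0.06604849] [ 0.49250941 -0.16255808  0.08698565] ((0.46583396196365356, -0.26003995537757874), (0.1957927644252777, 0.04705456271767616), 80.98420715332031)
110 286 285 331
-0.34 0.08399692799980107 0.4563600369722685
-0.31 0.08436643776632441 0.4578993891311846
-0.28 0.08482736594231813 0.4619644262840783
-0.25 0.08540321911847873 0.4700719448971902
-0.23 0.08278768914247106 0.4694767834051627
```

View pics/w7.png

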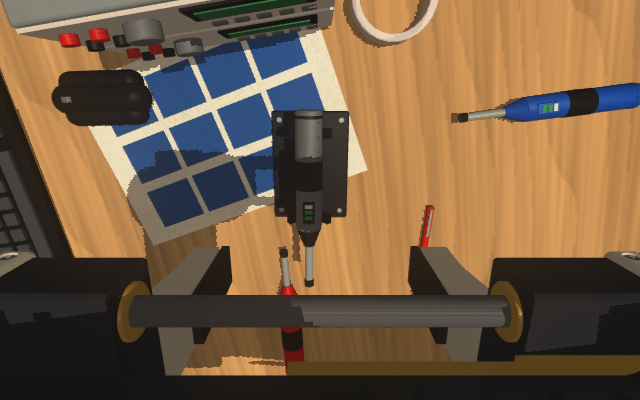

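View pics/s7.png

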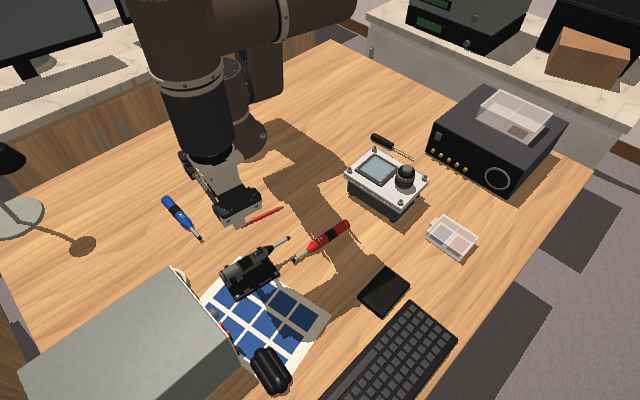

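The wrist view shows the detector back as before: band (309,177), tip (308,285), crown level at 0.084, axis yaw 81°. The scene view shows the other items unmoved and the arm clear. Handing in.

```bash
python3 -c "
from plant import ticket; print(ticket.close_job())"
```

```text
the job is handed in; nothing more can be done
None
```

The job is done and handed in at about 22.7 s of the 72 s allowed; no verdict is reported at hand-in.

- **Button:** I pressed it to its stop: the force rose to 31 N at z = 0.163 m, 6 mm below the button's top. That is well above the 5 N needed, and there was about 17 N sideways. After release the top read about 0.170 m, so it came back up.
- **Leak check:** I ran the tip along the −y joint from 9 mm before the near end to 11 mm past the far end.
  - **Gap:** about 7.5–8 mm from the face, perhaps up to 3 mm less, because the tip's distance from the grip measured 133 mm against the 130 mm I used.
  - **Pointing and height:** square to the joint within 0.2°, at 85.0–85.4 mm height.
  - **Speed and force:** about 3.1 cm/s, roughly 3.4 cm/s over the first few rows. No contact force showed in the readings between moves.
  - **Not confirmed by camera:** the tip was hidden at the far end, so that position comes from the arm pose only.
- **Detector:** It is back in both forks with its tip the same way as before. It pressed on the forks with about 20 N as it seated. The last wrist view matched the first within 2 pixels, with the handle level at 84 mm and the axis at 81°.
- **Other items:** None looked moved in the final views, by eye, and the arm was clear of everything.

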